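# Put the ink scraper away in its slotted rack

## Task

Pick up the wide ink scraper that hangs across the rims of the tray and slide its blade edge-first down into the slot of the wooden rack, feeling for the slot if need be. Keep hold of it until it is fully home, its wooden bar resting on the rack's block; then let go, leaving it upright, with all the other things on the table where they were.

Things in the scene. Friction and masses are not known exactly. Their poses are not given: they have to be found in the camera images.
- scraper: Wide ink scraper, 0.2 to 0.35 kg: plain wooden bar 150 mm long (its y), 24 mm wide (x), 45 mm high (z), a steel blade under it. Origin: centre of the bar's underside; z up, away from the blade. At the start the bar's ends rest on the tray's two long rims, the blade hanging upright inside the tray. It can be pinched from above across the 24 mm.
- scraper_edge (a point): Middle of the blade's lower edge, 50 mm below the scraper's origin. The blade is centred under the bar, 90 mm wide along the scraper's y, 4 mm thick along its x; the lowest 6 mm are only 2.2 mm thick.
- tray: An open rectangular plastic tray fixed to the table, 220 mm long (its x), 125 mm wide (its y), 70 mm high, walls 5 mm. Origin: centre of its underside, z up.
- rack: Wooden rack, fixed. Origin: centre of its underside, z up. A dark frame, 160 mm (x) by 150 mm (y), rim 34 mm high, holds a plywood block, 100 mm (x) by 126 mm (y), flat top 82 mm above the origin. The block stands up to 14 mm off the rack's centre either way along x; this shift is not measured (feel for it or look). It is centred in y, parallel to the frame, and does not move when pushed.
- rack_top (a point): Point over the rack's centre at the height of the block's top, 82 mm above the origin; not necessarily over the slot. The one slot runs along y through the middle of the block's top: 6.6 mm wide (x), 96 mm long (y), 58 mm deep, sharp-edged. Fully home, the scraper's bar lies on the block's top, blade in the slot.
- jar: A closed glass ink jar, 60 mm across, 85 mm high, loose, standing between tray and rack; origin at the centre of its underside. Leave it.
- tape: A roll of paper tape lying flat, 90 mm across, 25 mm high, loose; origin at the centre of its underside. Leave it.
- can: A steel ink can, 74 mm across, 100 mm high, loose; origin at the centre of its underside. Leave it.
- brush: A paint brush lying on the right, loose. Leave it.
- mug: A white mug, 80 mm across, 90 mm high, loose; origin at the centre of its underside. Leave it.
- bottle: A white plastic bottle, 66 mm across, 170 mm high, loose; origin at the centre of its underside. Leave it.
- roller: A hand ink roller lying on the left, about 210 mm long, 40 mm high, loose. Leave it.

How it is judged (in metres and radians):
On the way, in this order (a step that is already met when the one before it is completed fails the run):
1. the scraper is lifted clear of the tray in the gripper (height (world z) of scraper_edge above 0.085 m and contact force between the fingers and scraper above 0.5 N), for 0.1 s.
2. the scraper, still held, has been slid down the slot to within 6 mm of fully home (z of scraper_edge in the frame of rack below 0.038 m and x of scraper_edge in the frame of rack between -0.022 and 0.022 m and y of scraper_edge in the frame of rack between -0.006 and 0.006 m and contact force between the fingers and scraper above 0.5 N), for 0.05 s.
At the end, for the whole second after the job is handed in: The blade is in the slot within 3 mm of fully home (its edge at most 35 mm above the rack's underside), within 22 mm of the rack's centre along x and 6 mm along y, upright and parallel to the rack's y within 0.06 rad, and at rest (z of scraper_edge in the frame of rack below 0.035 m and x of scraper_edge in the frame of rack between -0.022 and 0.022 m and y of scraper_edge in the frame of rack between -0.006 and 0.006 m and angle between scraper's own z axis and vertical below 0.06 rad and angle between the y axis of scraper and the y axis of rack, either way round below 0.06 rad and linear speed of scraper below 0.02 m/s); the robot touches nothing.
It fails at once if one of the other loose things (jar, tape, can, brush, mug, bottle, roller) is moved by more than 20 mm (distance of any of jar, tape, can, brush, mug, bottle, roller from where it was at the start of the episode above 0.02 m).
It also fails if it takes over 67 s, if anything falls off the work surface, if the arm or the gripper's body presses on something with over 40 N, if the wrist force passes 120 N, or if a joint passes its speed limit or range.

## Robot

A 6-joint arm with a two-finger parallel gripper is mounted at the origin on the work surface. World frame = base frame: x ahead of the robot, y to its left, z up, the work surface at z = 0. Lengths are in mm, angles in rad, forces in N, time in s.
With the tool pointing down it reaches from about 275 to 825 mm from the base axis. Payload 4.9 kg.
Tool frame: the origin (TCP) lies at the very end of the fingers, on their centre line; the grasp point (between the pads) lies 19 mm behind it; z points along the fingers, y is the line along which they close (so a half turn about z gives the same grasp; the last joint's range is limited). The gripper opens to 85 mm and grips with 20 to 120 N. Pads are 22 mm wide; open, the fingers measure 114 mm over their backs; the gripper's body (76 mm by 85 mm) begins 54 mm behind the grasp point. The pads swing forward as they close: fully open they stand 13 mm farther back than shut.
Start: joints at [1.214, 0.326, -0.193, 1.052, 0, 1.437], TCP at [121.522, 536.424, 231.281] pointing down, gripper open.
Joint ranges: [-2.65, 2.65], [-0.97, 1.79], [-1.3, 1.35], [-1.93, 2.1], [-1.47, 1.37], [-3.14, 3.14]. Speed limits (rad/s): [2.57, 2.57, 3.14, 3.14, 3.14, 3.14].

## Interface

Orientations are given as [roll, pitch, yaw] about the fixed x, y, z axes, in that order (R = Rz(yaw) Ry(pitch) Rx(roll)).
In Python, from bench import bot, solve_ik, imaging gives the robot as it stands. Calls block until the motion is done:
- bot.move_ptp(position, orientation): joint-space move of the TCP to a pose.
- bot.movel(position, rot=None, max_speed=150, threshold=None): straight line of the TCP; rot=None keeps the orientation; max_speed is the mean speed in mm/s. With threshold (N) it stops when the force on the tool has changed by that much, and returns True; else False.
- bot.move_j(angles): joint-space move.
- bot.grip(opening, effort=None): opening from 0.0 (shut) to 1.0 (fully open); effort is the grip in N (None keeps the last); returns when the fingers have stopped.
- bot.dwell(seconds).
- solve_ik(position, orientation): joint angles nearest the present ones, or None.
- bot.get_state(): the state.
- imaging.capture(name): name is "scene" or "top" or "wrist"; returns the picture (384x512x3 uint8, blue, green, red); there is no depth.
- imaging.camera_model(name): a dict with "K" (3x3 intrinsics, pixels), "position" and "rotation" of the camera in the world. Camera axes: x right, y up, looking along -z (the intrinsics and any distortion apply to the point x, -y, -z); pixel columns grow to the right and rows downward; lengths in mm; the calibration is good to about 2 mm. A picture is of the moment at which its call begins: read the wrist's pose just before it. camera_model takes no time and is no camera call; for the wrist camera it gives the pose at the moment of the call.
A pose or a line that the arm cannot do raises bot.IKError and nothing moves.
- bot.sign_off(): hands the job in; it is judged then, once.
The state is a dict: "t": time; "qpos": joint angles; "joint_velocities": joint speeds; "effort": joint torques, N m; "tcp_pos": TCP position; "orientation": TCP orientation; "contact_force": force on the tool from outside, world axes, zero at the start; "wrist_torque": the same for the moment, N m; "opening": opening from 0.0 (shut) to 1.0 (fully open); "gripper_force": force on a finger pad.
Only numpy, scipy, OpenCV 4.12 (cv2) and the standard library are available. Lean on these libraries where they do the work, as an engineer would, in place of code of your own. Each camera call takes 0.05 s, during which the arm holds its last target. There are 200 camera calls.

## Working session

There is one attempt and no reset: what is moved stays moved. The work goes in short steps, each a Python script; the robot and the scene stay as the last script left them, time stands still between calls to the robot, and variables do not carry over. Pictures are saved under pics/ and viewed, at most 10 in all, crops included, and the job is handed in when it is done.

```bash
ls; mkdir -p pics; python3 - <<'E'
from bench import bot, imaging
import cv2,numpy as np
for n in("top","scene"):
    cv2.imwrite(f"pics/{n}0.png",cv2.resize(imaging.capture(n),(800,600),interpolation=cv2.INTER_CUBIC))
    m=imaging.camera_model(n);print(n,{k:np.round(v,3).tolist() if not isinstance(v,str) else v for k,v in m.items()})
s=bot.get_state();print(s['t'],s['tcp_pos'],s['orientation'],s['contact_force'])
E
```

```text
pics
top {'K': [[358.418, 0.0, 251.665], [0.0, 358.418, 200.484], [0.0, 0.0, 1.0]], 'position': [505.221, 15.323, 1119.897], 'rotation': [0.081, -0.005, -1.546]}
scene {'K': [[358.283, 0.0, 258.157], [0.0, 358.283, 188.451], [0.0, 0.0, 1.0]], 'position': [1384.739, -419.873, 734.174], 'rotation': [0.955, -0.02, 1.069]}
0.1 [121.33129662 535.92775765 230.60440561] [-3.14006990e+00 -1.68231889e-04  2.91880493e+00] [ 0.14423486 -1.56910465 -0.5656363 ]
```

View pics/top0.png

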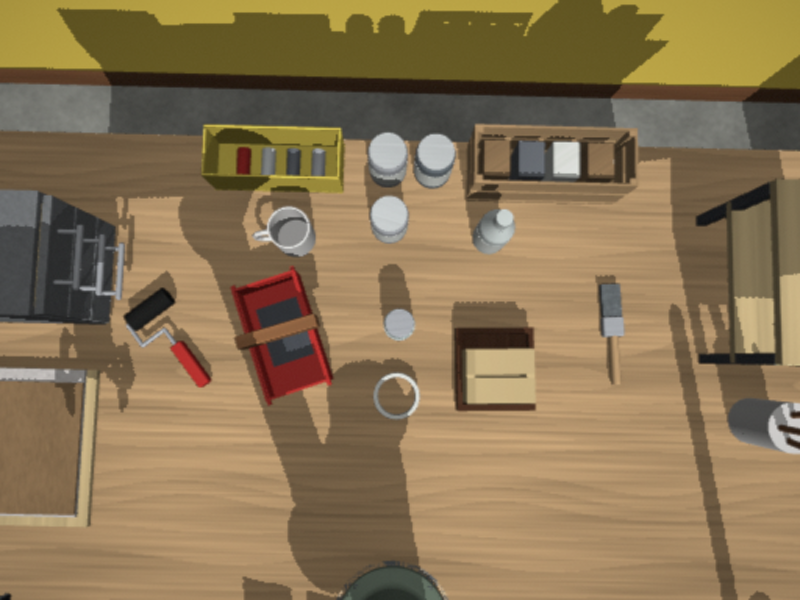

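View pics/scene0.png

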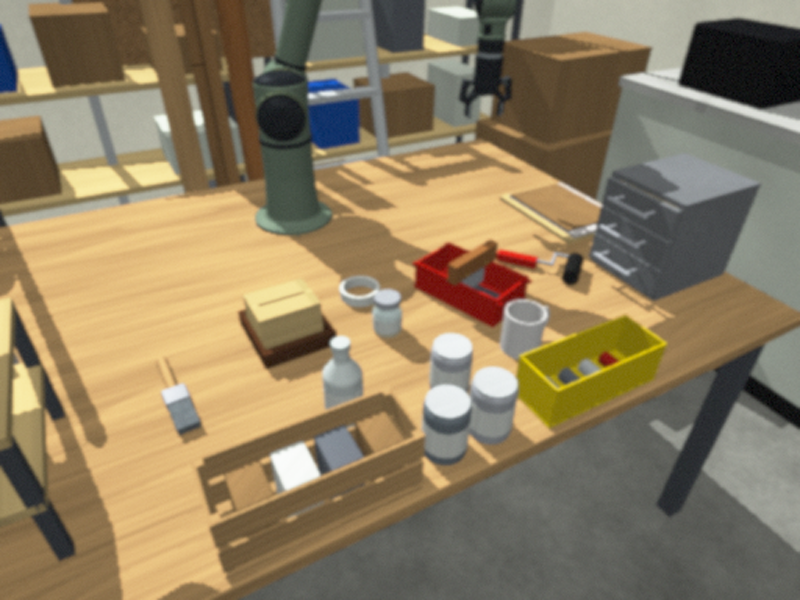

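The top view shows the scraper's bar across the red tray, from (237,340) to (318,322). The rack's block has its slot at row 375, columns 474–527. The jar is at (399,324), the tape at (397,396). The scene view shows the scraper upright.

```bash
cat > h.py <<'E'
import numpy as np,cv2
from scipy.spatial.transform import Rotation as R
from bench import bot, imaging, solve_ik
def ray(m,px,z):
    """original-resolution pixels -> world points on plane z"""
    K=np.array(m['K']);Rm=np.array(m['rotation'])
    Rm=Rm if Rm.shape==(3,3) else R.from_euler('xyz',Rm).as_matrix()
    p=np.c_[np.atleast_2d(px),np.ones(len(np.atleast_2d(px)))]@np.linalg.inv(K).T
    d=(p*[1,-1,-1])@Rm.T; c=np.array(m['position'])
    return c+d*((z-c[2])/d[:,2])[:,None]
def zoom(px,s=.64,off=(0,0)): return (np.array(px)+.5)*s-.5+np.array(off)
E
python3 - <<'E'
from h import *
m=imaging.camera_model("top")
print("base",ray(m,zoom([(392,590)]),0))
print("bar",ray(m,zoom([(237,335),(240,347),(315,317),(318,330)]),115).round(1))
print("rim",ray(m,zoom([(234,289),(296,270),(330,381),(269,403)]),70).round(1))
print("block",ray(m,zoom([(466,349),(534,349),(535,403),(466,405)]),82).round(1))
print("slot",ray(m,zoom([(474,375),(527,376)]),82).round(1))
print("frame",ray(m,zoom([(457,328),(534,328),(535,410),(456,410)]),34).round(1))
print({k:np.round(v,3).tolist() for k,v in imaging.camera_model("wrist").items()}, bot.get_state()['orientation'])
E
```

```text
base [[61.79277266  1.62404294  0.        ]]
bar [[541.8 291.6 115. ]
 [520.4 285.2 115. ]
 [577.6 153.1 115. ]
 [554.3 146.9 115. ]]
rim [[629.9 313.7  70. ]
 [669.  198.3  70. ]
 [462.1 127.1  70. ]
 [418.8 238.8  70. ]]
block [[ 527.5 -123.8   82. ]
 [ 530.5 -249.8   82. ]
 [ 431.5 -252.    82. ]
 [ 424.8 -125.2   82. ]]
slot [[ 480.  -139.2   82. ]
 [ 480.5 -237.    82. ]]
frame [[ 568.8 -112.1   34. ]
 [ 572.5 -261.9   34. ]
 [ 414.8 -264.4   34. ]
 [ 411.2 -112.6   34. ]]
{'K': [[330.518, 0.0, 254.469], [0.0, 330.518, 200.394], [0.0, 0.0, 1.0]], 'position': [58.173, 549.841, 373.181], 'rotation': [-0.261, 0.002, 1.347]} [-3.14006990e+00 -1.68231889e-04  2.91880493e+00]
```

```bash
python3 - <<'E'
from h import *
bot.move_ptp([548,219,240],[np.pi,0,.25+np.pi/2]); bot.dwell(.3)
m=imaging.camera_model("wrist");im=imaging.capture("wrist")
import pickle;pickle.dump(m,open("m1.pkl","wb"))
cv2.imwrite("pics/w1.png",cv2.resize(im,(800,600),interpolation=cv2.INTER_CUBIC))
s=bot.get_state();print(s['t'],s['tcp_pos'],s['qpos'],s['opening'],s['contact_force'])
E
```

```text
2.375 [547.779719   219.41304746 240.00609748] [ 2.55915429e-01  3.95684462e-01 -6.75494875e-02  1.10759967e+00
  2.33837542e-05  1.57593375e+00] 1.0011903951508514 [-0.74497972 -0.72086343  0.20989116]
```

View pics/w1.png

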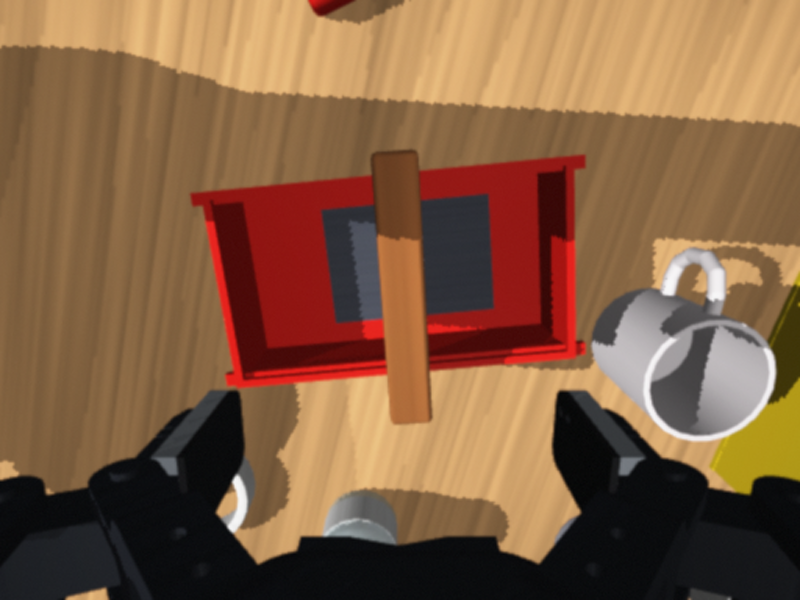

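The close view shows the bar's top face with corners (372,153), (418,151), (391,423) and (431,420). The mug is at right, clear of the fingers' path.

```bash
python3 - <<'E'
from h import *
import pickle;m=pickle.load(open("m1.pkl","rb"))
c=ray(m,zoom([(372,153),(418,151),(391,423),(431,420)]),115)
print(c.round(1),c.mean(0),np.linalg.norm(c[0]-c[2]),np.linalg.norm(c[0]-c[1]),np.linalg.norm(c[2]-c[3]))
d=(c[0]+c[1]-c[2]-c[3])/2; print("yaw",np.arctan2(-d[0],d[1]))
r=ray(m,zoom([(193,196),(584,157),(583,350),(230,384)]),70);print(r.round(1),r.mean(0))
E
```

```text
[[516.7 289.2 115. ]
 [538.6 295.8 115. ]
 [561.7 149.3 115. ]
 [583.2 156.7 115. ]] [550.05298604 222.76548934 115.        ] 146.9949345360045 22.794126749319638 22.788578175917195
yaw 0.3108588684172575
[[417.4 240.7  70. ]
 [633.8 318.7  70. ]
 [673.  207.   70. ]
 [458.5 128.   70. ]] [545.67696319 223.60384423  70.        ]
```

```bash
python3 - <<'E'
from h import *
import pickle
rot=[np.pi,0,.311+np.pi/2]
bot.movel([549.7,222,150],rot)
print(bot.movel([549.7,222,78],max_speed=60,threshold=8))
bot.grip(0.0,60); s=bot.get_state(); print(s['t'],s['tcp_pos'],s['opening'],s['gripper_force'],s['contact_force'])
bot.movel([549.7,222,210],max_speed=80); bot.dwell(.3)
s=bot.get_state(); print(s['t'],s['opening'],s['gripper_force'],s['contact_force'],s['wrist_torque'])
m=imaging.camera_model("wrist");pickle.dump(m,open("m2.pkl","wb"))
cv2.imwrite("pics/w2.png",cv2.resize(imaging.capture("wrist"),(800,600),interpolation=cv2.INTER_CUBIC))
E
```

```text
False
5.0583 [549.88906692 222.04596602  78.22463329] 0.2710839401785956 58.99404466152191 [0.77410571 0.32319386 1.81597834]
7.1583 0.2725772831403017 58.77248167991638 [-0.91256987 -0.77069225 -2.88763459] [-0.00145517 -0.05046559 -0.00099248]
```

View pics/w2.png

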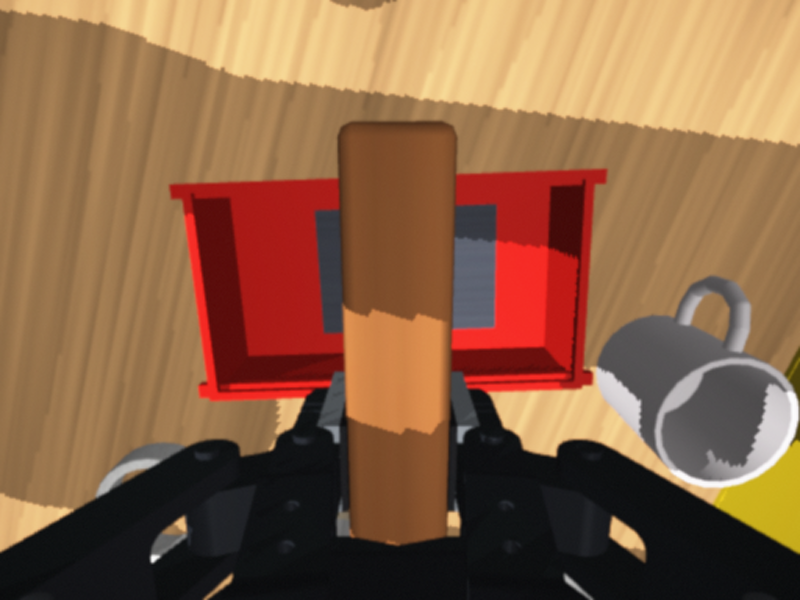

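The scraper is held square in the gripper. Its far end is at row 122 and its edges run along columns 340–350 and 446–456.

```bash
python3 - <<'E'
from h import *
import pickle
m=pickle.load(open("m2.pkl","rb"))
c=ray(m,zoom([(340,140),(456,140),(398,122),(350,530),(446,530)]),247)
t=np.array([549.7,222,247]); yaw=.311+np.pi/2
d=(c-t)[:,:2]; ax=np.array([np.cos(yaw),np.sin(yaw)]); ay=np.array([np.sin(yaw),-np.cos(yaw)])
print("tool x,y:",np.c_[d@ax,d@ay].round(1))
bot.movel([549.7,222,240])
bot.move_ptp([405,-225,215],[np.pi,0,np.pi/2]); bot.dwell(.4)
m=imaging.camera_model("wrist");pickle.dump(m,open("m3.pkl","wb"));im=imaging.capture("wrist")
cv2.imwrite("pics/w3.png",cv2.resize(im,(800,600),interpolation=cv2.INTER_CUBIC))
s=bot.get_state(); print(s['t'],s['tcp_pos'],s['orientation'],s['qpos'],s['contact_force'],s['wrist_torque'])
E
```

```text
tool x,y: [[ 71.1 -11.2]
 [ 71.1  11.3]
 [ 74.3   0. ]
 [-17.1 -11.5]
 [-17.1  11.4]]
9.725 [ 405.15075201 -224.8493246   214.98974901] [3.14157470e+00 3.58795963e-05 1.57125977e+00] [-6.66159605e-01  1.79287038e-01 -4.33677057e-01  9.57795936e-01
 -1.70964693e-05  9.04173274e-01] [-0.38484026 -0.08070965 -2.86042175] [-0.03743841  0.02457165 -0.0038266 ]
```

View pics/w3.png

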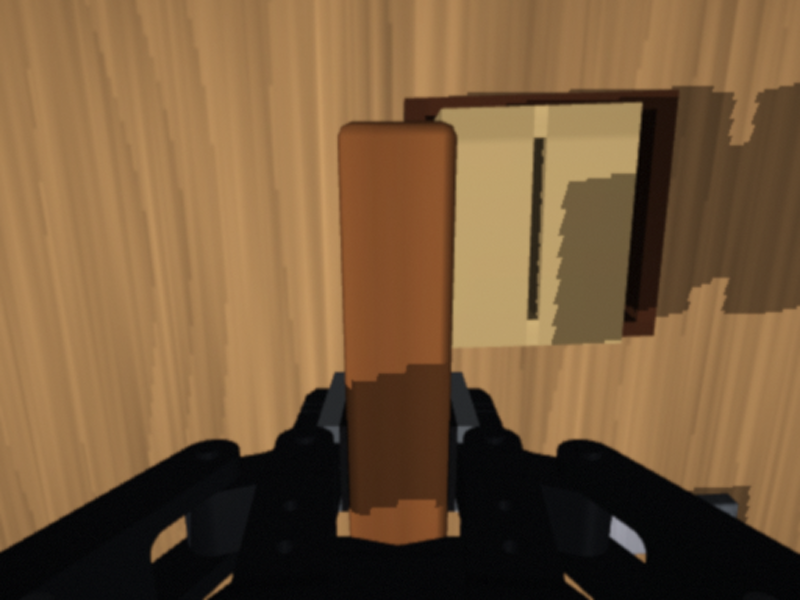

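The block's slot shows at right, from about (539.5,138) to (533.5,320). I'll take an enlarged crop of it.

```bash
python3 - <<'E'
from h import *
import pickle
im=cv2.imread("pics/w3.png")[85:355,425:695]
cv2.imwrite("pics/w3c.png",cv2.resize(im,(594,594),interpolation=cv2.INTER_CUBIC))
E
```

```text
(no output)
```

View pics/w3c.png

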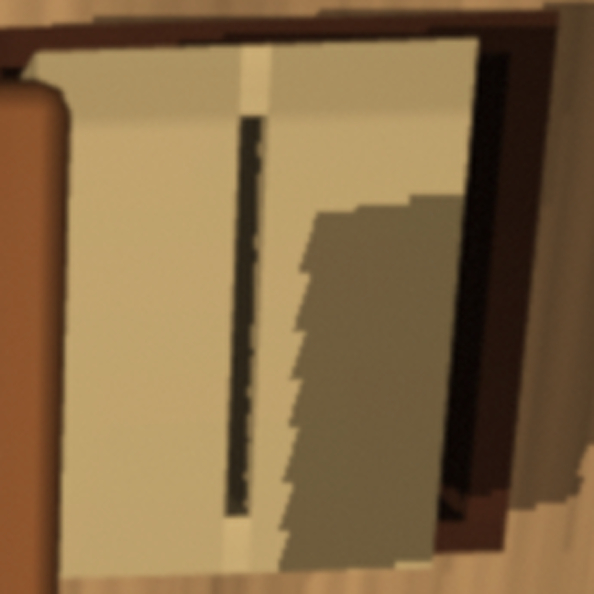

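The crop shows the slot's mouth with left edge (239,116)→(224,516) and right edge (268,116)→(249,516). That includes the lit inner wall.

```bash
python3 - <<'E'
from h import *
import pickle
m=pickle.load(open("m3.pkl","rb"))
f=lambda p: zoom((np.array(p)+.5)/2.2-.5+[425,85])
c=ray(m,f([(239,116),(268,116),(224,516),(249,516),(478,38),(434,566)]),82)
print(c.round(2))
a,b=c[:2].mean(0),c[2:4].mean(0);print("slot",(a+b)/2,np.linalg.norm(a-b))
d=a-b;print("yaw",np.arctan2(-d[0],d[1])); d=c[4]-c[5];print("blockedge",np.arctan2(-d[0],d[1]),c[4:6].mean(0),np.linalg.norm(d))
g=f([(557,10),(503,550)]);r=ray(m,g,34);d=r[0]-r[1];print("frame",r,np.arctan2(-d[0],d[1]))
E
```

```text
[[ 473.98 -141.7    82.  ]
 [ 480.65 -141.7    82.  ]
 [ 476.66 -237.26   82.  ]
 [ 482.95 -237.26   82.  ]
 [ 526.94 -124.96   82.  ]
 [ 531.01 -250.49   82.  ]]
slot [ 478.56031128 -189.48174919   82.        ] 95.59079583857459
yaw 0.026009073722427924
blockedge 0.03245140016478176 [ 528.9730419 -187.7278764   82.       ] 125.59609336860676
frame [[ 568.12674009 -111.90677799   34.        ]
 [ 572.88871479 -261.1918914    34.        ]] 0.031887711027714954
```

```bash
python3 - <<'E'
from h import *
y=-188.4; rot=[np.pi,0,np.pi/2+.029]
bot.movel([478.8,y,215],rot); bot.movel([478.8,y,146],max_speed=80); bot.dwell(.2)
def st(tag):
    s=bot.get_state(); print(tag,round(s['t'],2),s['tcp_pos'].round(2) if hasattr(s['tcp_pos'],'round') else s['tcp_pos'],np.round(s['contact_force'],2),np.round(s['wrist_torque'],3),round(s['gripper_force'],1))
st("above")
h=bot.movel([478.8,y,130],max_speed=15,threshold=5); st(h)
E
```

```text
above 11.63 [ 479.15 -188.59  146.52] [-0.25 -0.6  -2.73] [-0.022  0.013  0.   ] 59.0
False 12.85 [ 478.89 -188.44  130.1 ] [ 0.57 -0.3  -2.8 ] [-0.018 -0.012  0.015] 59.0
```

The edge is already 10 mm into the slot with no contact, so I'll continue down.

```bash
python3 - <<'E'
from h import *
y=-188.4
for z in (110,96,86):
    h=bot.movel([478.8,y,z],max_speed=25,threshold=10 if z<90 else 6)
    s=bot.get_state(); print(z,h,round(s['t'],2),np.round(s['tcp_pos'],2),np.round(s['contact_force'],2),np.round(s['wrist_torque'],3),round(s['gripper_force'],1))
    if h: break
E
```

```text
110 False 13.8 [ 478.9  -188.47  110.11] [ 0.04 -0.12 -2.4 ] [ 0.016 -0.1    0.031] 59.0
96 False 14.51 [ 478.79 -188.4    95.94] [-0.41  0.8  -3.01] [-0.003 -0.018 -0.013] 59.0
86 True 14.84 [ 479.36 -188.67   90.14] [-0.87  0.33  4.91] [0.094 0.122 0.041] 60.3
```

Contact came at TCP z 90.1, which is the fully-home height. I'll release, withdraw and check.

```bash
python3 - <<'E'
from h import *
import pickle
bot.dwell(.3); bot.grip(0.7); bot.dwell(.2)
p=np.array(bot.get_state()['tcp_pos']); bot.movel([p[0],p[1],250],max_speed=80); bot.dwell(.3)
m=imaging.camera_model("wrist");pickle.dump(m,open("m4.pkl","wb"))
a=cv2.resize(imaging.capture("wrist"),(400,300)); b=imaging.capture("scene")[150:280,120:293]
cv2.imwrite("pics/end.png",np.hstack([a,cv2.resize(b,(400,300),interpolation=cv2.INTER_CUBIC)]))
s=bot.get_state(); print(s['t'],s['tcp_pos'],s['contact_force'])
E
```

```text
18.3417 [ 478.43793361 -188.12405183  249.97847143] [0.49041265 0.67492291 0.12484573]
```

View pics/end.png

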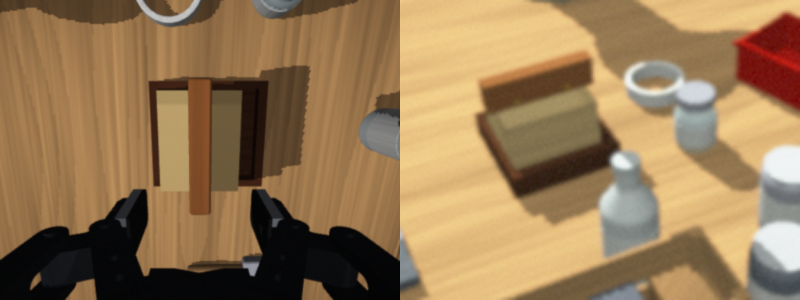

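The picture shows the bar centred on the block (bar at columns 189–211, rows 80–214), parallel to it, upright and seated. The jar, tape and bottle look undisturbed.

```bash
python3 -c "
from bench import bot
print(bot.sign_off())"
```

```text
the job is handed in; nothing more can be done
None
```

The scraper is fully home in the rack's slot, upright and released, with the other things on the table apparently undisturbed, and the job was handed in at about 18 s (sign-off returned no verdict).

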